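# Shut the beam-splitter enclosure and lock its hatch

## Task

Make the beam-splitter enclosure light-tight: push its open hatch down with the fingertips, then set a fingertip in the slot of the quarter-turn fastener, press the hatch flush against its springs and turn the fastener clockwise to its stop, so that the hatch stays locked flush when you let go. It is all light fingertip work: do not squeeze or force the fastener or the hatch, do not raise the hatch further, and leave the small things on the bench where they are.

Things in the scene. Friction and masses are not known exactly. Their poses are not given: they have to be found in the camera images.
- enclosure: dark metal box bolted to the bench, 184 (x) x 216 (y) x 70 mm high, open at the top under the hatch; a round beam port stands 16 mm out of each side. Origin: centre of its underside, on the bench; its own +x points from the front wall to the hinge side (away from the robot), +y to the left, +z up
- hatch (a joint): angle of the hatch, rad: 0 flush shut, grows as its front edge rises. The hinge is stiff (0.28 N m): the hatch stays where it is left and goes down with 2 to 4 N near its front edge. From 0.12 rad to flush two spring pins under its front corners push back (7 N in all when flush); released unlocked it rises to about 0.07 rad
- hatch_edge (a point): middle of the hatch's front edge, on the upper face
- fastener (a joint): angle of the fastener, rad: 0 free (slot parallel to the hatch's front edge), grows clockwise seen from above, 1.57 locked at its stop (slot square to that edge). Friction 0.06 N m (about 3 N at the slot's end). A blade below swings under a keeper in the second half of the turn, only while the hatch is pressed to within about 2 mm of flush, else it jams half-way
- slot (a point): on the fastener's axis, at the slot's floor, 4 mm above the hatch (80 mm above the bench when flush). The fastener is a dark disc, 80 mm across, centred 48 mm behind the hatch's front edge; its slot, 32 mm wide, 12 mm deep, runs right across, open at both ends, between two half-moon lugs. y axis along the slot, bright dot at its -y end. 10 to 15 N on the floor presses the hatch flush
- eyepiece: loose black eyepiece, 53 mm across, 70 mm high, standing to the left of the enclosure; origin at the centre of its underside
- objective: loose microscope objective, 25 mm across, 46 mm high, standing to the right front of the enclosure; origin at the centre of its underside
- loupe: loose black standing loupe, 37 mm across, 40 mm high, near the left front corner of the enclosure; origin at the centre of its underside
- screw_dish: loose round metal dish with screws, 68 mm across, 15 mm high; origin at the centre of its underside
- torch: loose black pocket torch lying down, 109 x 22 x 22 mm; origin at the centre of its underside
- adapter_ring: loose black ring, 43 mm across, 14 mm high; origin at the centre of its underside
- hatch_hinge (a point): middle of the hinge line, which runs along the enclosure's y at its x = +86 mm, 74 mm above the bench, at mid-thickness of the hatch plate. The hatch is an aluminium plate that reaches 176 mm from this line (to its front edge), 212 mm wide, 4 mm thick; flush, its upper face is 76 mm above the bench

How it is judged (in metres and radians):
On the way, in this order (a step that is already met when the one before it is completed fails the run):
1. the hatch is pushed down onto its spring pins with the fastener still free (value of joint hatch below 0.12 rad and value of joint fastener below 0.7 rad), for 0.1 s.
2. the fastener is turned to its stop with the hatch flush (value of joint fastener above 1.4 rad and value of joint hatch below 0.02 rad), for 0.2 s.
At the end, for the whole second after the job is handed in: the fastener stands within 0.17 rad of its locked stop and, released, the hatch stays within 0.02 rad of flush (about 3 mm at its front edge) (all of step 2 and velocity of joint hatch below 0.02 rad/s); the robot touches nothing.
It fails at once if one of the small things standing around is shifted by more than 20 mm or lifted (distance of any of eyepiece, objective, loupe, screw_dish, torch, adapter_ring from where it was at the start of the episode above 0.02 m).
It fails at once if the hatch is lifted open wider (value of joint hatch above 0.88 rad).
It fails at once if the hatch, its fastener or the box is squeezed or forced hard with the fingers (contact force between the fingers and enclosure above 90 N).
It also fails if it takes over 46 s, if anything falls off the work surface, if the arm or the gripper's body presses on something with over 40 N, if the wrist force passes 120 N, or if a joint passes its speed limit or range.

## Robot

A 6-joint arm with a two-finger parallel gripper is mounted at the origin on the work surface; the furniture and walls round the work are solid. World frame = base frame: x ahead of the robot, y to its left, z up, the work surface at z = 0. Lengths are in mm, angles in rad, forces in N, time in s.
With the tool pointing down it reaches from about 350 to 925 mm from the base axis. Payload 6.4 kg.
Tool frame: the origin (TCP) lies on the centre line of the jaws, within the pads' length; the fingertips stand 17 mm ahead of it and the grasp point (between the pads) lies 2 mm behind it; z points along the fingers, y is the line along which they close (so a half turn about z gives the same grasp; the last joint's range is limited). The gripper opens to 85 mm and grips with 20 to 120 N. Pads are 22 mm wide; open, the fingers measure 114 mm over their backs; the gripper's body (76 mm by 85 mm) begins 54 mm behind the grasp point. The pads swing forward as they close: fully open they stand 13 mm farther back than shut.
Start: joints at [-1.292, 0.245, 1.558, -0, 1.339, -0.174], TCP at [284.371, -584.506, 216.49] pointing down, gripper open.
Joint ranges: [-3.13, 3.13], [-1.02, 2.26], [0.13, 2.54], [-0.95, 4.09], [0.21, 2.88], [-2.74, 2.74]. Speed limits (rad/s): [2.57, 2.57, 3.14, 3.14, 3.14, 3.14].

## Interface

Orientations are given as a 3x3 rotation matrix whose columns are the frame's x, y, z axes.
In Python, from cell import bot gives the robot as it stands. Calls block until the motion is done:
- bot.reach(position, orientation): joint-space move of the TCP to a pose.
- bot.move_straight(position, ori=None, velocity=150, max_force=None): straight line of the TCP; ori=None keeps the orientation; velocity is the mean speed in mm/s. With max_force (N) it stops when the force on the tool has changed by that much, and returns True; else False.
- bot.move_joints(angles): joint-space move.
- bot.move_gripper(opening): finger opening in mm; the grip force is fixed at half the most; returns when the fingers have stopped.
- bot.hold(seconds).
- bot.inverse_kinematics(position, orientation): joint angles nearest the present ones, or None.
- bot.grab_frame(name): name is "scene" or "top" or "wrist"; returns (picture, depth): 384x512x3 uint8, red, green, blue; 384x512 float32, mm along the optical axis (not along the pixel's ray), 0 where there is no reading.
- bot.camera_params(name): a dict with "fov_y" (degrees; the focal length in pixels is half the picture's height over the tangent of half this angle, whatever the lens; pixels are square), "cx", "cy" (the principal point, pixels), "R" (3x3) and "t" (3): a world point X has camera coordinates R X + t; the wrist camera has in their place "tool_from_camera" (4x4, takes a point from camera to tool coordinates, whose origin is the TCP and whose axes are the flange's). Camera axes: x right, y down, z forward; pixel columns grow to the right and rows downward; lengths in mm; the calibration is good to about 2 mm. A picture is of the moment at which its call begins: read the wrist's pose just before it. camera_params takes no time and is no camera call.
A pose or a line that the arm cannot do raises bot.IKError and nothing moves.
- bot.sign_off(): hands the job in; it is judged then, once.
Readings, each from a call of its own:
- bot.get_time_s(): time.
- bot.get_qpos(): joint angles.
- bot.get_dq(): joint speeds.
- bot.get_effort(): joint torques, N m.
- bot.get_tool_pos(): TCP position.
- bot.get_tcp_rot(): TCP orientation.
- bot.get_ft_force(): force on the tool from outside, world axes, zero at the start.
- bot.get_wrist_torque(): the same for the moment, N m.
- bot.get_finger_gap(): finger opening in mm.
- bot.get_grip_force(): force on a finger pad.
Only numpy, scipy, OpenCV 4.12 (cv2) and the standard library are available. Lean on these libraries where they do the work, as an engineer would, in place of code of your own. Each camera call takes 0.05 s, during which the arm holds its last target. There are 200 camera calls.

## Working session

There is one attempt and no reset: what is moved stays moved. The work goes in short steps, each a Python script; the robot and the scene stay as the last script left them, time stands still between calls to the robot, and variables do not carry over. Pictures are saved under pics/ and viewed, at most 10 in all, crops included, and the job is handed in when it is done.

```bash
mkdir -p pics; ls; cat > h.py <<'E'
import numpy as np, cv2
from cell import bot
def cam(n):
    p=bot.camera_params(n); f=192/np.tan(np.radians(p["fov_y"])/2)
    return p,f
def cloud(n,depth):
    p,f=cam(n); v,u=np.mgrid[0:384,0:512]
    C=np.stack([(u-p["cx"])/f*depth,(v-p["cy"])/f*depth,depth],-1)
    return (C-np.array(p["t"]))@np.array(p["R"])
E
python3 - <<'E'
from h import *
out=[]
for n in("scene","top"):
    im,d=bot.grab_frame(n); np.savez(f"{n}.npz",im=im,d=d,P=cloud(n,d))
    cv2.imwrite(f"pics/{n}0.png",cv2.cvtColor(im,cv2.COLOR_RGB2BGR))
    p,f=cam(n); print(n,f,p["cx"],p["cy"],-np.array(p["R"]).T@p["t"],(d==0).mean())
print(bot.get_time_s(),bot.get_tcp_rot())
E
```

```text
pics
scene 498.3608062401368 253.6709159819532 189.2070034733306 [-178.89113733  837.47011707 1042.7325748 ] 0.008717854817708334
top 350.240765722958 261.5279893032901 198.42297395809177 [ 407.65598116   75.20650961 1005.18785938] 0.003972371419270833
0.1 [[ 8.99204978e-01  4.37527280e-01 -5.35611466e-04]
 [ 4.37527516e-01 -8.99203325e-01  1.74715249e-03]
 [ 2.82803266e-04 -1.80539297e-03 -9.99998330e-01]]
```

View pics/scene0.png

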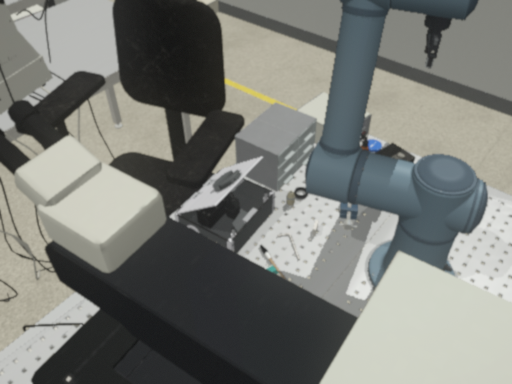

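View pics/top0.png

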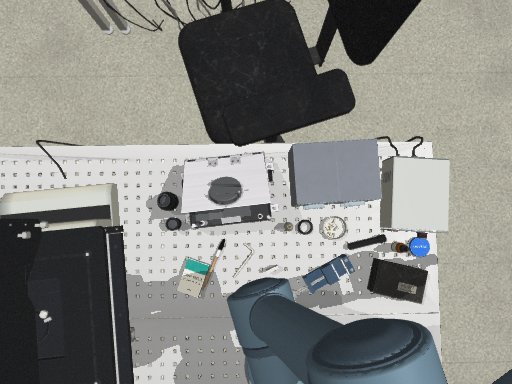

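The top view shows the open hatch at about (227,187), its disc at (225,190), the front edge along v≈210 and the dark opening of the box below it. The eyepiece is at (168,200), the loupe at (173,224), and the objective, ring and dish are at (289,227), (305,227) and (333,227). Next I fit the hatch plane and its edges.

```bash
python3 - <<'E'
from h import *
z=np.load("top.npz"); im,d,P=z["im"],z["d"],z["P"]
g=im.min(2).astype(int)
for u,v in [(200,175),(255,175),(200,200),(255,195),(225,160),(225,190),(230,215),(168,200),(173,224),(289,227),(150,180),(305,227),(333,227),(335,175)]: print((u,v),g[v,u],P[v,u].round(0))
roi=np.zeros(g.shape,bool); roi[150:222,178:278]=1
m=roi&(g>140)&(P[...,2]>70)&(P[...,2]<260)
Q=P[m]
for _ in range(6):
    c=Q.mean(0); n=np.linalg.svd(Q-c,full_matrices=False)[2][2]; n*=np.sign(n[2])
    Q0=P[m]; Q=Q0[abs((Q0-c)@n)<4]
print("n",n,"c",c,len(Q),len(Q0),"tilt",np.arccos(n[2]),"dir",np.arctan2(n[1],n[0]), "rms",((Q-c)@n).std())
yaw=np.arctan2(-n[1],-n[0]); ex=np.array([np.cos(yaw),np.sin(yaw),0]); print("yaw",yaw)
# plane mask in full, ray cast onto plane, rectangle
p,f=cam("top"); R=np.array(p["R"]); o=-R.T@p["t"]
vv,uu=np.mgrid[0:384,0:512]; D=np.stack([(uu-p["cx"])/f,(vv-p["cy"])/f,np.ones_like(uu,float)],-1)@R
X=o+D*(((c-o)@n)/(D@n))[...,None]
pm=roi&(abs((P-c)@n)<5)&(P[...,2]>72)
pm=cv2.morphologyEx(pm.astype(np.uint8),cv2.MORPH_OPEN,np.ones((3,3)))
nl,L,st,ce=cv2.connectedComponentsWithStats(pm); k=1+np.argmax(st[1:,4]); print(st[k])
ey=np.array([-np.sin(yaw),np.cos(yaw),0]); eu=np.cross(ey,n)
S=X[L==k]-c; uv=np.stack([S@eu,S@ey],-1).astype(np.float32)
r=cv2.minAreaRect(uv); print("rect",r); 
print("pct u",np.percentile(uv[:,0],[0.5,99.5]),"y",np.percentile(uv[:,1],[.5,99.5]))
box=cv2.boxPoints(r); print((c+box[:,:1]*eu+box[:,1:]*ey).round(1))
b=cv2.resize(im[145:235,150:290],None,fx=5.5,fy=5.5,interpolation=cv2.INTER_CUBIC); cv2.imwrite("pics/c1.png",b[...,::-1])
E
```

```text
(200, 175) 219 [524. 218. 114.]
(255, 175) 219 [520.  78. 127.]
(200, 200) 220 [457. 211. 164.]
(255, 195) 223 [467.  79. 166.]
(225, 160) 220 [566. 157.  84.]
(225, 190) 88 [481. 151. 156.]
(230, 215) 95 [422. 151.   6.]
(168, 200) 57 [464. 314.  56.]
(173, 224) 87 [399. 306.  37.]
(289, 227) 93 [386. -12.  49.]
(150, 180) 218 [526. 380.   0.]
(305, 227) 223 [384. -62.   2.]
(333, 227) 214 [ 383. -143.    2.]
(335, 175) 134 [ 515. -120.  145.]
n [0.61192814 0.0607845  0.78857415] c [507.15985647 154.45405089 130.05660917] 3570 3634 tilt 0.6623094676790462 dir 0.09900795827720607 rms 1.1679592876843259
yaw -3.0425846953125872
[ 181  152   90   61 3666]
rect ((-1.6828155517578125, -0.03878021240234375), (211.27073669433594, 185.0138397216797), 89.89300537109375)
pct u [-91.61806087  90.20223351] y [-104.96744804  104.72670937]
[[570.8 266.8  72. ]
 [425.6 252.7 185.8]
 [446.2  42.5 186. ]
 [591.4  56.5  72.3]]
```

View pics/c1.png

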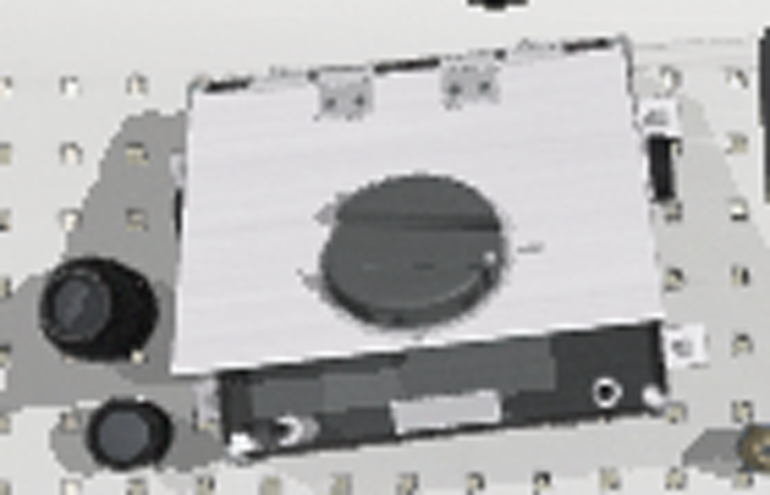

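The hatch plane fits well: tilt 0.66 rad, width 211 mm (given 212), yaw 0.099 and front edge at z≈186 (184 expected). The crop shows the slot parallel to the front edge with its dot at the right (−y) end, so the fastener is free. I'll check the IK and then push the hatch down beside the disc with closed fingertips.

```bash
cat >> h.py <<'E'
yaw=0.0985; ex=np.array([np.cos(yaw),np.sin(yaw),0]); ey=np.array([-np.sin(yaw),np.cos(yaw),0]); ez=np.array([0,0,1.])
hinge=np.array([572.8,161.2,74.])
def ori(a,s=-1):   # tool down, tool y along s*ey turned clockwise by a
    y=s*(np.cos(a)*ey+np.sin(a)*ex); return np.stack([np.cross(y,-ez),y,-ez],1)
def on_hatch(th,r,y): return hinge+r*(-np.cos(th)*ex+np.sin(th)*ez)+2*(np.sin(th)*ex+np.cos(th)*ez)+y*ey
E
python3 - <<'E'
from h import *
P=np.load("top.npz")["P"]; m=(P[...,1]<60)&(P[...,0]>250)
print("max z right side",np.percentile(P[150:300,280:450][...,2],99.5), "front edge",on_hatch(.662,176,0),"slot",on_hatch(0,128,0))
p,f=cam("top")
for x in(-92,):
  for y in(108,-108):
    q=np.array(p["R"])@(hinge-86*ex+x*ex+y*ey+[0,0,-4])+p["t"]; print("front corner px",p["cx"]+f*q[0]/q[2],p["cy"]+f*q[1]/q[2])
s=on_hatch(0,128,0)+[0,0,25]
for sg in(1,-1):
  for a in(0,.8,1.75):
    q=bot.inverse_kinematics(s,ori(a,sg)); print(sg,a,None if q is None else np.round(q,2))
  for th in(.66,.3,.05):
    q=bot.inverse_kinematics(on_hatch(th,150,-70)+[0,0,20],ori(0,sg)); print(th,None if q is None else np.round(q,2))
E
```

```text
max z right side 339.3062395108198 front edge [435.87379559 147.66898009 183.76395605] slot [445.42044212 148.61237777  76.        ]
front corner px 190.6022856563127 229.18495469271733
front corner px 271.4001675405991 219.81870521328761
1 0 [ 0.08 -0.04  2.09 -0.    1.09 -1.59]
1 0.8 [ 0.08 -0.04  2.09 -0.    1.09 -0.79]
1 1.75 [ 0.08 -0.04  2.09 -0.    1.09  0.16]
0.66 [-0.07 -0.16  2.03 -0.    1.27 -1.74]
0.3 [-0.08 -0.17  2.13 -0.    1.18 -1.75]
0.05 [-0.08 -0.13  2.17 -0.    1.1  -1.75]
-1 0 [ 0.08 -0.04  2.09 -0.    1.09  1.55]
-1 0.8 [ 0.08 -0.04  2.09 -0.    1.09  2.35]
-1 1.75 None
0.66 [-0.07 -0.16  2.03 -0.    1.27  1.4 ]
0.3 [-0.08 -0.17  2.13 -0.    1.18  1.39]
0.05 [-0.08 -0.13  2.17 -0.    1.1   1.39]
```

The predicted front corners agree with the image to about 1 px. Tool y along +y' keeps joint 6 in range for the whole turn. Now I move.

```bash
python3 - <<'E'
from h import *
O=ori(0,1); p=bot.get_tool_pos()
bot.move_straight([p[0],p[1],320],velocity=250)
bot.move_gripper(0)
c=on_hatch(.66,150,-70)
bot.reach(c+[0,0,100],O)
hit=bot.move_straight(c+[0,0,12],velocity=60,max_force=2.5)
print("hit",hit,"tip height above plane pt",bot.get_tool_pos()-c,bot.get_ft_force(),bot.get_time_s(),bot.get_finger_gap())
E
```

```text
hit False tip height above plane pt [ 0.29432651 -0.03321776 12.43955238] [ 0.04144678 -1.17134667 -0.50055334] 5.5 -0.09316749962452656
```

No stop, probably because the hinge yields below the 2.5 N threshold. I carry on down the arc with a safety limit.

```bash
python3 - <<'E'
from h import *
z0=bot.get_tool_pos()[2]-on_hatch(.66,150,-70)[2]
for th in(.55,.44,.33,.22,.12,.06):
    c=on_hatch(th,150,-70)+[0,0,12+5*(.66-th)/.6]
    hit=bot.move_straight(c,velocity=90,max_force=20)
    print(th,hit,bot.get_tool_pos()[2].round(1),np.round(bot.get_ft_force(),1),bot.get_time_s())
    if hit: break
im,d=bot.grab_frame("top"); P=cloud("top",d); np.savez("t2.npz",im=im,d=d,P=P)
b=cv2.resize(im[145:285,150:330],None,fx=4,fy=4,interpolation=cv2.INTER_CUBIC); cv2.imwrite("pics/c2.png",b[...,::-1])
E
```

```text
0.55 False 166.6 [ 1.2  0.2 -0.3] 5.825
0.44 False 153.0 [-0.4 -0.   0.1] 6.15
0.33 False 138.6 [0.4 0.1 0.7] 6.475
0.22 False 123.9 [ 0.2 -0.4  0.1] 6.8
0.12 False 110.1 [-0.4  0.2 -0.1] 7.1083
0.06 False 101.8 [0.7 0.7 0.2] 7.3583
```

View pics/c2.png

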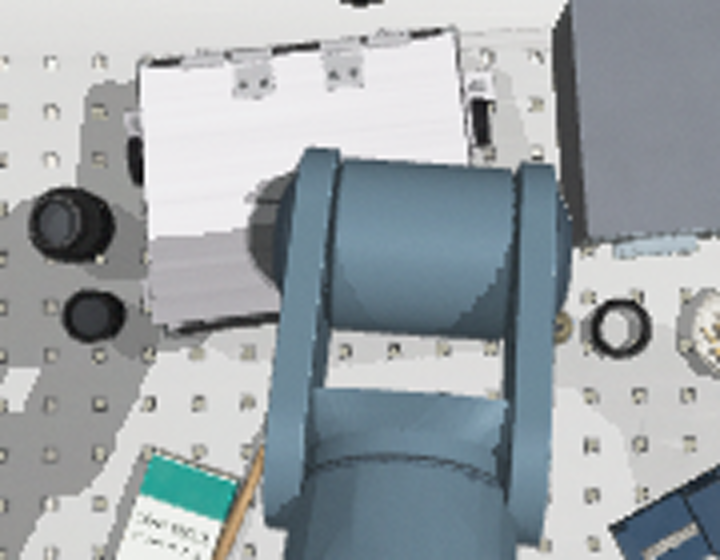

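The hatch is down: its front edge now covers the box opening at about (170–290, 325) in the crop, and the small parts are undisturbed. I measure its angle and press a little further.

```bash
cat >> h.py <<'E'
def hatch_angle(P,im,v0=152,v1=225,u0=186,u1=268):
    S=(P[v0:v1,u0:u1].reshape(-1,3)); g=im[v0:v1,u0:u1].min(2).ravel()
    rel=S-hinge; xx=-rel@ex; yy=rel@ey
    k=(g>120)&(xx>25)&(xx<165)&(yy>50)&(yy<100)&(rel[:,2]>-8)&(rel[:,2]<130)
    a=np.polyfit(xx[k],rel[k,2],1); res=rel[k,2]-np.polyval(a,xx[k]); return np.arctan(a[0]),a[1],k.sum(),res.std()
E
python3 - <<'E'
from h import *
z=np.load("t2.npz"); print(hatch_angle(z["P"],z["im"]))
z=np.load("top.npz"); print("before",hatch_angle(z["P"],z["im"]))
c=on_hatch(.03,150,-70)
hit=bot.move_straight(c+[0,0,14],velocity=30,max_force=8)
print(hit,bot.get_tool_pos()[2]-c[2],np.round(bot.get_ft_force(),1))
im,d=bot.grab_frame("top"); print(hatch_angle(cloud("top",d),im),bot.get_time_s())
E
```

```text
(np.float64(0.24391242156423637), np.float64(2.784975691654867), np.int64(1028), np.float64(1.5050006962346745))
before (np.float64(0.6404198759003179), np.float64(6.911859451543168), np.int64(796), np.float64(8.484290977993586))
False 13.755143097493715 [ 0.7 -0.5  0.2]
(np.float64(0.1989410750050412), np.float64(2.617954724299123), np.int64(1014), np.float64(1.5266599800934653)) 7.8583
```

```bash
python3 - <<'E'
from h import *
T=bot.get_tool_pos(); R=bot.get_tcp_rot(); print(T,R.round(3),bot.get_finger_gap())
p=bot.camera_params("wrist"); M=np.array(p["tool_from_camera"]); f=192/np.tan(np.radians(p["fov_y"])/2); print(M.round(2),f)
im,d=bot.grab_frame("wrist"); cv2.imwrite("pics/w1.png",im[...,::-1])
v,u=np.mgrid[0:384,0:512]; C=np.stack([(u-p["cx"])/f*d,(v-p["cy"])/f*d,d],-1)@M[:3,:3].T+M[:3,3]; W=C@R.T+T
np.savez("w1.npz",W=W,im=im,d=d)
for v in range(20,384,60): print([(W[v,u].round(0).astype(int).tolist()) for u in range(30,512,90)])
E
```

```text
[430.46377557  76.81447794  94.38135992] [[-0.995 -0.098 -0.   ]
 [-0.098  0.995  0.   ]
 [ 0.     0.    -1.   ]] 0.06590553601601622
[[-0.0000e+00 -9.6000e-01 -2.7000e-01  6.7600e+01]
 [ 1.0000e+00 -0.0000e+00  0.0000e+00  1.3000e-01]
 [-0.0000e+00 -2.7000e-01  9.6000e-01 -1.5768e+02]
 [ 0.0000e+00  0.0000e+00  0.0000e+00  1.0000e+00]] 311.4318974620377
[[320, -102, -1], [314, -35, 2], [308, 29, 1], [301, 94, 0], [295, 159, 1], [289, 223, 2]]
[[362, -106, -1], [356, -37, 0], [349, 31, 0], [342, 100, 0], [247, 478, -797], [329, 236, 1]]
[[552, -681, -799], [402, -39, -1], [394, 34, 0], [387, 106, 0], [380, 178, -1], [373, 250, 0]]
[[436, -69, 62], [444, -29, 24], [430, 43, 44], [363, 70, 252], [411, 156, 70], [418, 251, 18]]
[[445, -32, 117], [483, -21, 45], [444, 53, 105], [439, 99, 105], [426, 137, 122], [429, 192, 106]]
[[465, -22, 134], [424, 38, 179], [415, 63, 187], [413, 85, 187], [416, 112, 180], [472, 212, 95]]
[[424, 27, 199], [439, 40, 184], [412, 66, 207], [411, 83, 206], [434, 114, 182], [416, 124, 198]]
```

View pics/w1.png

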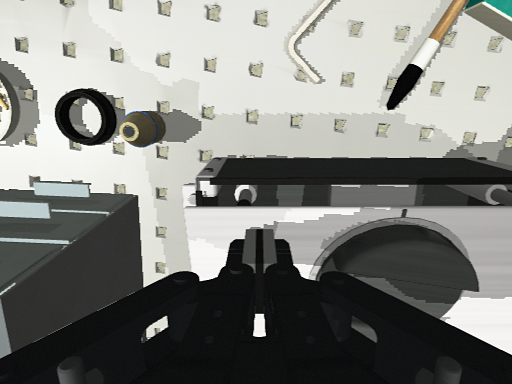

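The wrist view shows the closed fingertips at about (258,232) over the hatch, with the disc at (400,260) and the box opening along v≈195. I check the heights around the tip.

```bash
python3 - <<'E'
from h import *
z=np.load("w1.npz"); W=z["W"]
for v in range(208,280,8): print(v,[(W[v,u].round(0).astype(int).tolist()) for u in(215,235,247,260,273,285,310)])
rel=W-hinge; xx=-rel@ex; yy=rel@ey
g=z["im"].min(2); k=(g>120)&(xx>100)&(xx<185)&(rel[...,2]>0)&(rel[...,2]<60)&(z["d"]>0)
a=np.polyfit(xx[k],rel[...,2][k],1); print(np.arctan(a[0]),a,k.sum())
print(xx[k].max(), bot.get_effort().round(2), bot.get_wrist_torque())
E
```

```text
208 [[413, 54, 111], [412, 64, 110], [412, 69, 110], [411, 76, 110], [410, 82, 110], [410, 88, 110], [408, 99, 110]]
216 [[417, 54, 110], [416, 64, 110], [415, 70, 111], [415, 76, 109], [414, 82, 111], [414, 88, 110], [412, 100, 110]]
224 [[422, 54, 109], [421, 64, 109], [419, 70, 110], [420, 76, 109], [419, 83, 109], [418, 89, 109], [417, 101, 108]]
232 [[426, 55, 109], [425, 65, 110], [420, 70, 119], [420, 76, 117], [419, 82, 118], [423, 89, 108], [422, 102, 108]]
240 [[431, 55, 107], [425, 65, 118], [421, 71, 125], [420, 76, 126], [420, 82, 126], [423, 88, 118], [426, 102, 107]]
248 [[436, 55, 105], [425, 66, 126], [421, 71, 133], [420, 76, 133], [420, 82, 134], [423, 88, 127], [431, 103, 107]]
256 [[441, 55, 105], [425, 66, 134], [421, 71, 141], [420, 76, 141], [420, 81, 141], [423, 87, 133], [436, 104, 105]]
264 [[446, 55, 104], [419, 67, 152], [419, 71, 150], [421, 76, 147], [419, 81, 149], [417, 85, 152], [441, 105, 104]]
272 [[452, 55, 103], [419, 68, 157], [420, 72, 155], [424, 77, 147], [419, 81, 155], [417, 85, 157], [446, 106, 104]]
0.19849294764925396 [0.20114153 2.8341635 ] 14952
170.50033899490057 [ -0.   -23.62 -28.42  -0.     0.     0.  ] [ 0.05854753 -0.04290922  0.02837127]
```

```bash
python3 - <<'E'
from h import *
T=bot.get_tool_pos(); 
print(bot.move_straight(T+[0,0,40],velocity=80,max_force=5))
T=bot.get_tool_pos(); R=bot.get_tcp_rot()
im,d=bot.grab_frame("top"); print(T,hatch_angle(cloud("top",d),im),bot.get_time_s())
p=bot.camera_params("wrist"); M=np.array(p["tool_from_camera"]); f=192/np.tan(np.radians(p["fov_y"])/2)
im,d=bot.grab_frame("wrist"); cv2.imwrite("pics/w2.png",im[...,::-1])
v,u=np.mgrid[0:384,0:512]; C=np.stack([(u-p["cx"])/f*d,(v-p["cy"])/f*d,d],-1)@M[:3,:3].T+M[:3,3]; 
for v in range(170,280,6): print(v,[(C[v,u].round(0).astype(int).tolist()) for u in(235,247,257,266,285)])
E
```

```text
False
[430.38282938  76.78017405 134.38657436] (np.float64(0.19984631740506717), np.float64(2.6186254233138424), np.int64(1017), np.float64(1.6104555541117114)) 8.6083
170 [[22, -17, 62], [22, -8, 61], [22, -1, 62], [22, 5, 62], [22, 19, 62]]
176 [[2, -22, 130], [17, -9, 64], [15, -1, 77], [2, 7, 130], [2, 25, 130]]
182 [[-3, -22, 129], [18, -8, 45], [-3, -2, 129], [-3, 7, 130], [-3, 25, 130]]
188 [[19, -14, 23], [19, -7, 23], [19, -1, 24], [19, 4, 24], [20, 16, 22]]
194 [[15, -14, 24], [15, -7, 24], [15, -1, 24], [15, 4, 24], [15, 16, 23]]
200 [[11, -15, 25], [11, -7, 26], [11, -1, 24], [11, 4, 24], [11, 16, 24]]
206 [[7, -15, 26], [8, -7, 24], [7, -1, 25], [7, 5, 27], [7, 16, 24]]
212 [[3, -15, 27], [3, -7, 25], [3, -1, 26], [3, 5, 26], [3, 16, 26]]
218 [[-2, -15, 28], [-1, -7, 27], [-2, -1, 28], [-1, 5, 27], [-2, 17, 28]]
224 [[-6, -15, 28], [-6, -7, 28], [-6, -1, 29], [-6, 5, 28], [-5, 17, 27]]
230 [[-10, -15, 29], [10, -6, -20], [10, -1, -20], [10, 4, -20], [-10, 17, 29]]
236 [[-15, -15, 30], [10, -5, -28], [10, -1, -28], [10, 3, -28], [-15, 17, 29]]
242 [[6, -11, -25], [10, -5, -34], [10, -1, -34], [10, 3, -34], [7, 12, -26]]
248 [[6, -11, -31], [10, -5, -40], [10, -1, -40], [10, 3, -39], [6, 12, -30]]
254 [[6, -10, -37], [10, -5, -45], [10, -1, -45], [11, 3, -45], [7, 11, -38]]
260 [[6, -10, -42], [10, -4, -50], [11, -1, -51], [10, 3, -50], [6, 11, -42]]
266 [[13, -8, -59], [12, -4, -57], [9, -1, -52], [9, 3, -52], [13, 9, -60]]
272 [[12, -8, -62], [11, -4, -61], [6, -1, -52], [11, 3, -60], [12, 9, -62]]
278 [[11, -8, -64], [11, -4, -65], [4, -1, -52], [10, 3, -63], [11, 9, -65]]
```

View pics/w2.png

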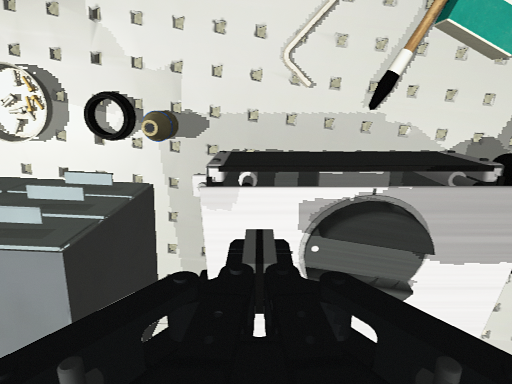

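The tips actually sit about 15 mm behind the reported TCP (tool z≈−15), measured from the wrist depth. That explains why the hatch is only at 0.20 rad. I push on down with this offset under a force limit.

```bash
python3 - <<'E'
from h import *
O=ori(0,1)
for th in(.2,.12,.05):
    c=on_hatch(th,150,-70); c[2]=on_hatch(th,161,-70)[2]-14.2
    hit=bot.move_straight(c,O,velocity=90 if th==.2 else 50,max_force=12)
    print(th,hit,bot.get_tool_pos()[2].round(1),np.round(bot.get_ft_force(),1))
    if hit: break
bot.hold(.2)
im,d=bot.grab_frame("top"); print(hatch_angle(cloud("top",d),im),bot.get_time_s())
bot.move_straight(bot.get_tool_pos()+[0,0,60],velocity=120)
bot.move_gripper(40)
bot.reach(on_hatch(.07,128,0)+[0,0,45],O)
im,d=bot.grab_frame("top"); print(hatch_angle(cloud("top",d),im))
T=bot.get_tool_pos(); R=bot.get_tcp_rot(); print(T,bot.get_finger_gap(),bot.get_time_s())
p=bot.camera_params("wrist"); M=np.array(p["tool_from_camera"]); f=192/np.tan(np.radians(p["fov_y"])/2)
im,d=bot.grab_frame("wrist"); cv2.imwrite("pics/w3.png",im[...,::-1])
v,u=np.mgrid[0:384,0:512]; C=np.stack([(u-p["cx"])/f*d,(v-p["cy"])/f*d,d],-1)@M[:3,:3].T+M[:3,3]; W=C@R.T+T
np.savez("w3.npz",W=W,C=C,im=im,d=d)
E
```

```text
0.2 False 93.7 [1.1 0.3 0.6]
0.12 False 80.7 [-0.6 -0.5 -0.1]
0.05 False 69.6 [ 0.7 -1.3  0.8]
(np.float64(0.052190721318333785), np.float64(2.373694366753422), np.int64(988), np.float64(1.6034320575272678)) 10.3
(np.float64(0.05976688456974302), np.float64(2.4741805758859474), np.int64(132), np.float64(1.7823636335091118))
[445.65105795 148.66054539 129.72600831] 39.99598069416261 11.8583
```

View pics/w3.png

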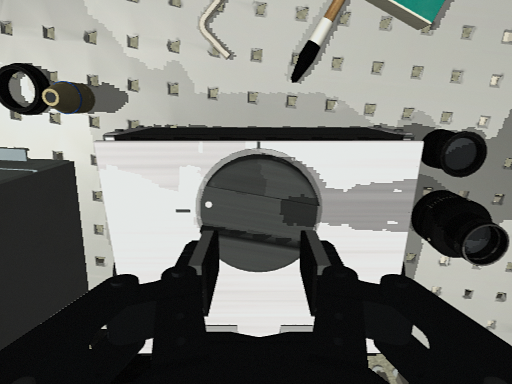

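The wrist view shows the disc centred at about (260,212), with the dot at (208,204). The slot's edges run from (205,185) to (322,208) and from (202,228) to (300,242), so it looks slightly turned relative to the hatch edge. I measure the slot's direction and centre from depth.

```bash
python3 - <<'E'
from h import *
z=np.load("w3.npz"); W,C,im=z["W"],z["C"],z["im"]
rel=W-hinge; X=-rel@ex; Y=rel@ey; g=im.min(2)
pl=(g>150)&(X>60)&(X<172)&(abs(Y)<100)&(rel[...,2]>-5)&(rel[...,2]<30)
A=np.c_[X[pl],Y[pl],np.ones(pl.sum())]; co=np.linalg.lstsq(A,rel[...,2][pl],rcond=None)[0]; print("plane",co)
h=rel[...,2]-(co[0]*X+co[1]*Y+co[2])
disc=(np.hypot(X-128,Y)<46)&(C[...,2]>0)
print(np.histogram(h[disc],bins=np.arange(-4,24,2)))
for nm,k in(("lug",disc&(h>12.5)&(h<20)),("floor",disc&(h>2.5)&(h<6.5)&(g<140)&(np.hypot(X-128,Y)<40))):
    q=np.c_[X[k],Y[k]].astype(np.float32); print(nm,len(q),q.mean(0))
    if nm=="floor": print(cv2.minAreaRect(q))
    else:
        for s,sel in(("front",q[:,0]>128),("back",q[:,0]<128)):
            w=q[sel]; e=[]
            for y in range(-28,29,4):
                b=w[abs(w[:,1]-y)<2,0]
                if len(b)>3: e.append((y,b.min() if s=="front" else b.max()))
            e=np.array(e); 
            if len(e)>2: print(s,np.polyfit(e[:,0],e[:,1],1),len(e)); print(e.round(1).tolist())
d=W[204,208]-hinge; print("dot X,Y",-d@ex,d@ey,h[204,208])
b=rel[(h>12)&disc]; print("disc extents X",np.percentile(-(b@ex),[.5,99.5]),"Y",np.percentile(b@ey,[.5,99.5]))
k=(abs(C[...,0])<30)&(C[...,2]<-8)&(C[...,2]>-35); print("fingertips toolz max",np.percentile(C[...,2][k],98),"x",np.percentile(C[...,0][k],[2,98]),"y",np.percentile(C[...,1][k],[1,99]))
E
```

```text
plane [6.82295274e-02 4.01668275e-04 2.20147782e+00]
(array([  20,  912, 1784, 2254, 2277,  208,  185,  188,  311, 2867, 2237,
          2,    0]), array([-4, -2,  0,  2,  4,  6,  8, 10, 12, 14, 16, 18, 20, 22]))
lug 5367 [129.83965     1.8212008]
front [ -0.1886231  140.94017131] 15
[[-28.0, 146.1], [-24.0, 145.5], [-20.0, 144.9], [-16.0, 144.4], [-12.0, 143.1], [-8.0, 142.2], [-4.0, 141.4], [0.0, 140.8], [4.0, 140.1], [8.0, 139.5], [12.0, 138.8], [16.0, 138.3], [20.0, 136.9], [24.0, 136.5], [28.0, 135.5]]
back [ -0.18903865 108.74462284] 14
[[-24.0, 113.4], [-20.0, 112.4], [-16.0, 111.4], [-12.0, 111.3], [-8.0, 110.2], [-4.0, 110.0], [0.0, 108.8], [4.0, 107.9], [8.0, 107.2], [12.0, 106.1], [16.0, 105.7], [20.0, 104.8], [24.0, 104.2], [28.0, 103.7]]
floor 4481 [124.532135   -1.2826952]
((136.43316650390625, 2.1038856506347656), (56.921287536621094, 78.90206146240234), 11.303354263305664)
dot X,Y 131.51578379822735 -33.76486073178843 4.631694697155561
disc extents X [ 86.55868281 163.73794306] Y [-29.72050014  35.88150754]
fingertips toolz max -17.577367339498046 x [-10.58322549  10.7405418 ] y [-32.48640523  33.25253439]
```

The fastener stands at about 0.187 rad (still free, as allowed). The slot measures 31.6 mm wide, its centre is 126 mm from the hinge, and the hatch is at 0.068 rad. I align the two fingertips with the slot and press down.

```bash
cat >> h.py <<'E'
ctr=hinge-126.5*ex+0.3*ey
def tp(z): return np.array([ctr[0],ctr[1],z])
E
python3 - <<'E'
from h import *
O=ori(.187,1)
bot.move_straight(tp(100),O,velocity=100)
print(bot.move_straight(tp(76),O,velocity=40,max_force=6),bot.get_tool_pos().round(1),np.round(bot.get_ft_force(),1))
for z in(70,66,64,62.5,61,60,59,58):
    hit=bot.move_straight(tp(z),O,velocity=20,max_force=12)
    F=np.mean([bot.get_ft_force() for _ in range(3)],0)
    print(z,hit,bot.get_tool_pos().round(1),F.round(1),bot.get_time_s())
    if hit or F[2]>11: break
E
```

```text
False [447.  149.1  76. ] [ 0.6 -0.4 -0.1]
70 False [447.3 149.1  70.3] [0.6 1.3 2.5] 13.5583
66 False [447.  149.1  66.2] [-0.4  0.4  4.1] 13.9083
64 False [446.9 149.1  64.2] [-1.4 -0.2  5. ] 14.1583
62.5 False [447.  149.1  63.5] [-3.7 -1.3 11.1] 14.4083
```

The force climbed sharply to 11 N at TCP z 63.5, so the hatch is flush and the fingers are on the slot floor. I turn clockwise in steps and watch force and moment.

```bash
python3 - <<'E'
from h import *
z=62.3
for a in np.r_[np.arange(.3,1.61,.13),1.65,1.70,1.75,1.80,1.84]:
    hit=bot.move_straight(tp(z),ori(a,1),velocity=40,max_force=25)
    F=np.mean([bot.get_ft_force() for _ in range(3)],0); M=bot.get_wrist_torque()
    R=bot.get_tcp_rot(); act=np.arctan2(R[:,1]@ex,R[:,1]@ey)
    print(round(a,2),round(act,3),hit,bot.get_tool_pos().round(1),F.round(1),M.round(2),round(bot.get_time_s(),2))
    if hit or abs(M[2])>.6: break
    if F[2]<9: z-=.3
    if F[2]>17: z+=.3
E
```

```text
0.3 0.3 False [447.1 149.1  63.5] [-5.5 -1.2 14. ] [-0.14  0.92 -0.16] 14.68
0.43 0.43 False [447.2 149.1  63.5] [-4.8 -1.6 12.8] [-0.1   0.83 -0.06] 14.96
0.56 0.56 False [447.3 149.1  63.5] [-4.6 -0.9 13.2] [-0.18  0.73 -0.07] 15.24
0.69 0.69 False [447.4 149.1  63.5] [-4.5 -0.6 12.5] [-0.14  0.72 -0.14] 15.53
0.82 0.82 False [447.5 149.1  63.5] [-3.7 -1.4 11.1] [-0.16  0.57 -0.02] 15.81
0.95 0.95 False [447.6 149.   63.5] [-3.7 -1.3 11.8] [-0.15  0.59 -0.03] 16.09
1.08 1.08 False [447.7 149.   63.5] [-2.5 -1.9 11.7] [-0.28  0.5  -0.08] 16.38
1.21 1.21 False [447.7 148.9  63.6] [-3.4 -1.1 10.9] [-0.28  0.52  0.02] 16.66
1.34 1.34 False [447.8 148.8  63.6] [-2.  -1.6 10.1] [-0.35  0.45 -0.04] 16.94
1.47 1.47 False [447.8 148.8  63.6] [-2.5 -2.3 11. ] [-0.38  0.45 -0.07] 17.23
1.6 1.6 False [448.  148.8  63.6] [-1.3 -3.2  9.4] [-0.39  0.4  -0.1 ] 17.51
1.65 1.65 False [448.1 148.8  63.6] [-1.6 -2.1  9.9] [-0.32  0.25 -0.1 ] 17.76
1.7 1.7 False [448.2 148.8  63.6] [-1.1 -0.9 10.3] [-0.32  0.23 -0.02] 18.01
1.75 1.75 False [448.3 148.8  63.6] [-0.7 -2.5  9.3] [-0.39  0.16 -0.05] 18.26
1.8 1.798 False [448.2 148.5  63.6] [ 0.3 -2.9  9.1] [-0.53  0.29  0.42] 18.51
1.84 1.835 False [448.1 148.4  63.6] [-0.4 -2.8  9.5] [-0.49  0.24  1.28] 18.76
```

The moment stays low until about 1.80 rad and then jumps, which is the stop plus the slot play. I back off within that play, lift clear and look.

```bash
python3 - <<'E'
from h import *
bot.move_straight(tp(62.8),ori(1.66,1),velocity=40)
print(bot.get_wrist_torque().round(2),bot.get_ft_force().round(1))
bot.move_straight(tp(80),velocity=40,max_force=15)
bot.move_straight(tp(150),velocity=120)
T=bot.get_tool_pos(); R=bot.get_tcp_rot()
p=bot.camera_params("wrist"); M=np.array(p["tool_from_camera"]); f=192/np.tan(np.radians(p["fov_y"])/2)
bot.reach(tp(150)-40*ex,ori(0,1)); T=bot.get_tool_pos(); R=bot.get_tcp_rot()
im,d=bot.grab_frame("wrist"); cv2.imwrite("pics/w4.png",im[...,::-1])
v,u=np.mgrid[0:384,0:512]; W=(np.stack([(u-p["cx"])/f*d,(v-p["cy"])/f*d,d],-1)@M[:3,:3].T+M[:3,3])@R.T+T
rel=W-hinge; X=-rel@ex; Y=rel@ey; g=im.min(2)
pl=(g>150)&(X>60)&(X<172)&(abs(Y)<100)&(rel[...,2]>-5)&(rel[...,2]<30)
co=np.linalg.lstsq(np.c_[X[pl],Y[pl],np.ones(pl.sum())],rel[...,2][pl],rcond=None)[0]; print("plane",co)
h=rel[...,2]-(co[0]*X+co[1]*Y+co[2])
k=(np.hypot(X-126,Y)<44)&(h>12.5)&(h<20)
for s in(-1,1):
    e=[(x,(s*Y[k&(s*Y>0)&(abs(X-x)<2)]).min()*s) for x in range(104,152,4) if (k&(s*Y>0)&(abs(X-x)<2)).sum()>3]
    e=np.array(e); print(s,np.polyfit(e[:,0],e[:,1],1),len(e))
print(bot.get_time_s())
E
```

```text
[-0.04  0.05  0.09] [-0.1 -0.4  6.1]
plane [ 8.21802663e-03 -9.41657074e-04  2.25549468e+00]
-1 [-0.04622142 -9.9913953 ] 12
1 [-0.05203205 23.10601898] 12
21.9333
```

View pics/w4.png

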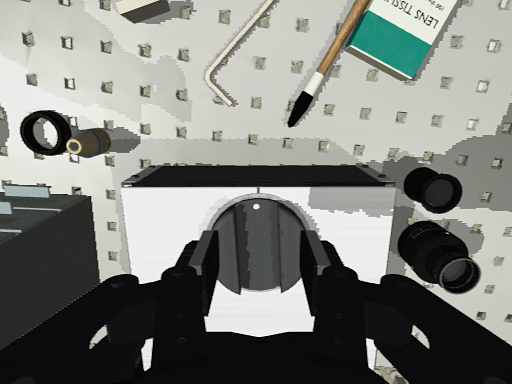

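The view shows the dot at (256,206) on the front end and the slot square to the edge. Measured, the fastener is at about 1.52 rad and the hatch at about 0.008 rad, and the small parts are undisturbed. The gripper is clear, so I hand in.

```bash
python3 -c "
from h import *
bot.hold(.3); print(bot.get_ft_force().round(1)); print(bot.sign_off())"
```

```text
[-0.3  0.2  0.1]
the job is handed in; nothing more can be done
None
```

I handed the job in at about 22 s of the 46 s allowed, with the hatch locked flush (about 0.008 rad), the fastener at about 1.52 rad near its stop and the gripper clear; `sign_off` returned no verdict.

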